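# Send a batch down the gated feed lane of a breaker test bench

### The arm

A 7-joint arm with a two-finger parallel gripper is mounted at the origin on the work surface. World frame = base frame: x ahead of the robot, y to its left, z up, the work surface at z = 0. Lengths are in mm, angles in rad, forces in N, time in s.
With the tool pointing down it reaches from about 400 to 750 mm from the base axis. Payload 19.5 kg.
Tool frame: the origin (TCP) lies midway between the tips of the shut fingers; the grasp point (between the pads) lies 19 mm behind it (robot.pinch_z is the distance from the TCP to the grasp point, in mm); z points along the fingers, y is the line along which they close (so a half turn about z gives the same grasp; the last joint's range is limited). The gripper opens to 85 mm and grips with 20 to 120 N. Pads are 22 mm wide; open, the fingers measure 114 mm over their backs; the gripper's body (76 mm by 85 mm) begins 54 mm behind the grasp point. The pads swing forward as they close: fully open they stand 13 mm farther back than shut.
Start: joints at [-1.285, 0.707, -0.028, 1.485, 0.022, 0.951, -0.075], TCP at [185.114, 544.36, 231.268] pointing down, gripper open.
Joint ranges: [-2.71, 2.71], [-0.32, 2.16], [-1.57, 1.52], [0, 2.45], [-1.46, 4.6], [0, 2.02], [-2.83, 2.83]. Speed limits (rad/s): [1.89, 1.89, 2.57, 2.57, 3.01, 3.01, 3.01].

### API

Orientations are given as a rotation vector (axis times angle).
In Python, from cell import robot gives the robot as it stands.
- The arm moves only by the tool send_path, called after "Request:" as name(argument=value, ...), one argument or row to a line, values as JSON. Schema: {"type":"object","properties":{"offsets":{"type":"array","items":{"type":"number"},"minItems":5,"maxItems":40},"grip_n":{"type":"number"},"only":{"type":"string"},"quiet":{"type":"boolean"},"lines":{"type":"string"}},"required":["offsets"],"additionalProperties":false}. offsets is one flat list of numbers that holds 1 to 8 rows one after another, with no inner brackets; each row has 5 numbers: the finger opening in mm, then dx, dy, dz in fractions of the full range, 1 being 800 mm, then a turn about the tool's z in fractions of the full range, 1 being 4 rad; each row is the pose to reach, as a shift and turn from the pose commanded when the call began, along the tool's axes at that moment; what a row does not reach only later rows make up. A row lasts 1/12 s, in which the tool goes at most 41.7 mm and 0.125 rad, less where a joint would pass 70% of its speed; a pose out of reach is approached as far as the arm can. The fingers move at their own pace and stop on an object; grip_n is the grip in N (left out, the last holds). Time passes only in rows, so rows that do not move let the fingers close. The tool returns the time, the measured TCP pose, the force, the opening and the grip force at its end. only (a regular expression) keeps the lines of the reply that match it, lines (a string "A,B") keeps lines A to B, and quiet returns only ok. Input that does not fit is refused with a message, and nothing moves.
- robot.get_state(): the state, without advancing time (a new reading comes with each control period).
- robot.snapshot(name): name is "scene" or "top" or "wrist"; returns the picture (400x640x3 uint8, blue, green, red); there is no depth.
- robot.camera_model(name): a dict with "vertical_fov" (degrees; the focal length in pixels is half the picture's height over the tangent of half this angle, whatever the lens; pixels are square), "cx", "cy" (the principal point, pixels), "origin" and "orientation" of the camera in the world; the wrist camera has in their place "mount" (4x4, takes a point from camera to tool coordinates, whose origin is the TCP and whose axes are the flange's). Camera axes: x right, y down, z forward; pixel columns grow to the right and rows downward; lengths in mm; the calibration is good to about 2 mm. A picture is of the moment at which its call begins: read the wrist's pose just before it. camera_model takes no time and is no camera call.
- robot.finish_job(): hands the job in; it is judged then, once.
The state is a dict: "time": time; "q": joint angles; "qd": joint speeds; "joint_efforts": joint torques, N m; "tcp_pos": TCP position; "eef_rot": TCP orientation; "contact_force": force on the tool from outside, world axes, zero at the start; "wrist_torque": the same for the moment, N m; "gripper_width": finger opening in mm; "grasp_force": force on a finger pad.
Only numpy, scipy, OpenCV 4.12 (cv2) and the standard library are available. Lean on these libraries where they do the work, as an engineer would, in place of code of your own. Each camera call takes 0.05 s, during which the arm holds its last target. There are 200 camera calls.

### The job

Send all the cartons waiting on the bench through the sloped feed lane as one batch: first pull the raised spring gate down across the lane until its latch catches and holds it, then put every carton, lid up and its long side across the lane, into the lane above the gate so that they slide down and queue behind it. When they are all in, press the trip pad so that the gate springs up and the whole batch slides to the end stop, and finally latch the gate shut again behind it. Leave the other things on the bench where they are.

Things in the scene. Friction and masses are not known exactly. Their poses are not given: they have to be found in the camera images.
- deck: sloped feed lane (14 deg), a roller track on short legs; cartons slide down it by themselves (friction about 0.15). Origin on the sliding surface, mid-width, under the gate, 105 mm above the bench; x across the lane, away from the robot; y up the slope; z square to the surface. Channel 74 mm wide inside, x -37 to 37 mm, between side guides 20 mm high, 6 mm thick
- lane_top (a point): middle of the lane's open upper end, on the sliding surface, at y = 270 mm of the deck
- end_stop (a point): foot of the end stop's face (46 mm high plate), mid-lane, on the sliding surface, at y = -232 mm of the deck
- gate (a joint): gate: aluminium boom across the lane at deck y = 0, 14 mm wide, 12 thick, sprung upwards. Rad: 0.87 fully up (cartons pass below), 0 shut, its underside 24 mm above the sliding surface. Push it to -0.03 (stop at -0.09) for the sear to snap over the pin at its end, 8 to 12 N at the handle; it then holds at 0 to 0.02. Spring 0.4 (up) to 0.7 N m (shut); damped, rises in 0.2 s
- gate_hinge (a point): gate's hinge, on the lane's far side, at x = 77, y = 0, z = 30 mm of the deck; axis parallel to the deck's y
- gate_handle (a point): centre of the gate's black T-bar handle: bar 14 mm thick, 84 mm long, parallel to the deck's y, 40 mm above the boom's top on a 10 mm stem at its middle; pinch it from above beside the stem (it turns in the grip) or push it. 100 mm along the boom from the hinge, 46 mm above its centre line: deck x -23, z 76 mm when shut; x 48, z 136 mm when fully up
- trip (a joint): the latch's sear: steel bell crank with a trip pad on its tail, on the lane's near side. Rad: 0 at rest (sprung back), grows as the pad is pressed down, stop at 0.40; past about 0.25 it frees the gate, which springs up, away from the pad
- trip_pad (a point): centre of the top of the black trip pad, 30 x 32 mm, at rest at deck x -148, y 0, z 1 mm; press it down about 25 mm, 2 to 4 N; it is clear of the gate's swing
- carton1: closed brown cardboard carton (holding a contact block), 64 x 42 x 52 mm (x, y, z), 0.12 to 0.25 kg, standing on the bench lid up; origin at the centre of its underside, x along the 64 mm side, z up. All cartons are alike; a carton that is absent reads None
- carton2: closed brown cardboard carton (holding a contact block), 64 x 42 x 52 mm (x, y, z), 0.12 to 0.25 kg, standing on the bench lid up; origin at the centre of its underside, x along the 64 mm side, z up. All cartons are alike; a carton that is absent reads None
- carton3: closed brown cardboard carton (holding a contact block), 64 x 42 x 52 mm (x, y, z), 0.12 to 0.25 kg, standing on the bench lid up; origin at the centre of its underside, x along the 64 mm side, z up. All cartons are alike; a carton that is absent reads None
- carton4: closed brown cardboard carton (holding a contact block), 64 x 42 x 52 mm (x, y, z), 0.12 to 0.25 kg, standing on the bench lid up; origin at the centre of its underside, x along the 64 mm side, z up. All cartons are alike; a carton that is absent reads None
- carton5: closed brown cardboard carton (holding a contact block), 64 x 42 x 52 mm (x, y, z), 0.12 to 0.25 kg, standing on the bench lid up; origin at the centre of its underside, x along the 64 mm side, z up. All cartons are alike; a carton that is absent reads None
- bolt_a: bystander: M12 bolt stood on its head, 44 mm high; leave it
- bolt_b: bystander: another such bolt
- plates: bystander: a stack of small terminal plates, 50 x 40 x 12 mm
- grease_jar: bystander: jar, 54 mm in diameter, 55 mm high
- screwdriver: bystander: screwdriver lying on the bench

How it is judged:
By the outcome, as a careful person would: the job done as asked, in the order asked, and still so for the second after the job is handed in, with the robot touching nothing.
Of carton1, carton2, carton3, carton4, carton5 only 3 to 5 are there at a start; the rules pass over those that are not, and their reading is None.
At some moment in a run one of carton1, carton2, carton3, carton4, carton5 may be knocked a few centimetres aside while the robot is not near it.
Once in a run the grip may slacken for a moment while it holds something.
It also fails if it takes over 210 s, if anything falls off the work surface, if the arm or the gripper's body presses on something with over 40 N, if the wrist force passes 120 N, or if a joint passes its speed limit or range.

## Working session

There is one attempt and no reset: what is moved stays moved. The work goes in short steps, Python scripts to look and compute and a tool call to move; the robot and the scene stay as the last step left them, time stands still between calls to the robot, and variables do not carry over. Pictures are saved under pics/ and viewed, at most 17 in all, crops included, and the job is handed in when it is done.

```bash
ls; mkdir -p pics; python3 - <<'E'
from cell import robot
import cv2
for n in("scene","top"):
    cv2.imwrite(f"pics/{n}0.png",robot.snapshot(n)); print(n,robot.camera_model(n))
print(robot.camera_model("wrist")); s=robot.get_state();print(s['time'],s['tcp_pos'],s['eef_rot'])
E
```

```text
cell.py
pics
scene {'vertical_fov': 42.51075574127795, 'cx': 320.09306896158256, 'cy': 191.6369550487751, 'origin': array([1625.46758896, -701.4803085 ,  999.05445356]), 'orientation': array([-1.96344818, -1.04586725,  0.57179766])}
top {'vertical_fov': 54.76568027897878, 'cx': 315.37980648979186, 'cy': 205.33541865880602, 'origin': array([ 403.9100631 ,   -9.46476779, 1166.48123388]), 'orientation': array([-2.11943974,  2.16122283, -0.12299484])}
{'vertical_fov': 69.3502642182902, 'cx': 317.2619348031975, 'cy': 198.43199882975904, 'mount': array([[-1.10728836e-03, -9.46753498e-01, -3.21957432e-01,
         8.33515596e+01],
       [ 9.99999192e-01, -1.24920507e-03,  2.34198046e-04,
        -3.30897655e-01],
       [-6.23918676e-04, -3.21956913e-01,  9.46754116e-01,
        -1.41405866e+02],
       [ 0.00000000e+00,  0.00000000e+00,  0.00000000e+00,
         1.00000000e+00]])}
0.1 [185.03425506 544.17858562 230.90171622] [-5.12531884e-01 -3.09937646e+00  1.47876764e-03]
```

View pics/top0.png

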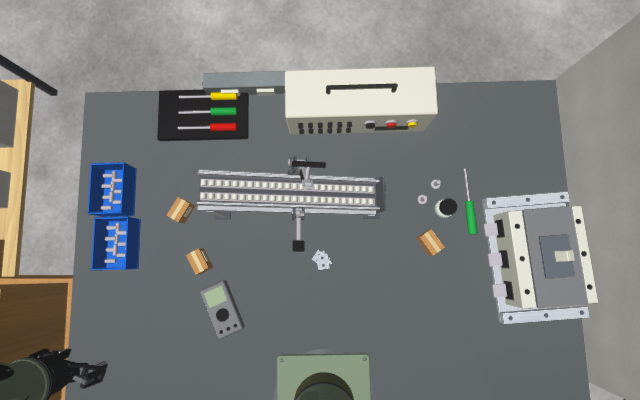

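View pics/scene0.png

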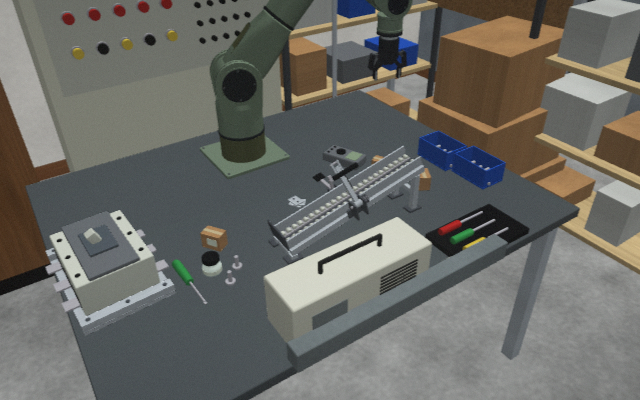

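Three cartons are visible, at top-view pixels (180,210), (199,261) and (431,242). The lane runs from (198,192) at its high end to (380,195), with the handle at about (308,164) and the pad at (298,245). I'll zoom in to measure.

```bash
python3 - <<'E'
import cv2
im=cv2.imread("pics/top0.png")
a=cv2.resize(im[155:275,160:400],None,fx=3.3,fy=3.3,interpolation=cv2.INTER_CUBIC)
cv2.imwrite("pics/c1.png",a)
b=cv2.resize(im[190:280,165:215],None,fx=6,fy=6,interpolation=cv2.INTER_CUBIC)
c=cv2.resize(im[190:280,405:455],None,fx=6,fy=6,interpolation=cv2.INTER_CUBIC)
cv2.imwrite("pics/c2.png",cv2.hconcat([b,c]))
E
```

```text
(no output)
```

View pics/c1.png

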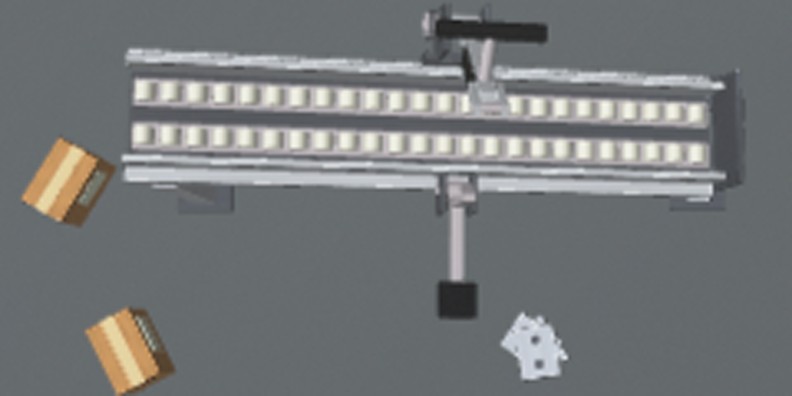

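View pics/c2.png

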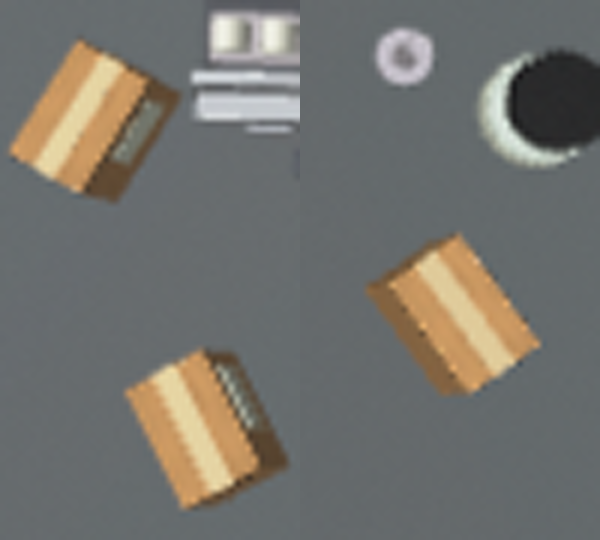

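```bash
cat > h.py <<'E'
import numpy as np, cv2
from scipy.spatial.transform import Rotation as R
from scipy.optimize import least_squares
from cell import robot
def cam(n,st=None):
    m=robot.camera_model(n); f=200/np.tan(np.radians(m["vertical_fov"])/2)
    if "mount" in m:
        M=np.array(m["mount"]); Rt=R.from_rotvec(st["eef_rot"]).as_matrix()
        return Rt@M[:3,:3], Rt@M[:3,3]+st["tcp_pos"], f, m["cx"], m["cy"]
    return R.from_rotvec(m["orientation"]).as_matrix(), np.array(m["origin"]), f, m["cx"], m["cy"]
def proj(C,P):
    p=(np.atleast_2d(P)-C[1])@C[0]; return np.c_[C[2]*p[:,0]/p[:,2]+C[3],C[2]*p[:,1]/p[:,2]+C[4]]
def back(C,uv,z):
    uv=np.atleast_2d(uv).astype(float); d=np.c_[(uv[:,0]-C[3])/C[2],(uv[:,1]-C[4])/C[2],np.ones(len(uv))]@C[0].T
    return C[1]+d*((z-C[1][2])/d[:,2])[:,None]
def deck(p): return R.from_euler('z',p[2]).as_matrix()@R.from_euler('x',14,degrees=True).as_matrix(), np.array([p[0],p[1],105.])
def d2w(p,P): Rm,o=deck(p); return np.atleast_2d(P)@Rm.T+o
E
python3 - <<'E'
from h import *
C=cam("top")
for nm,c,o in(("A",[(82,42),(148,80),(82,192),(10,152)],(165,190)),("B",[(125,390),(203,350),(260,468),(185,508)],(165,190)),("C",[(460,234),(540,345),(470,392),(390,285)],(355,190))):
    P=back(C,np.array(c)/6+o,52)
    e=[P[(i+1)%4]-P[i] for i in range(4)]
    i=np.argmax([np.linalg.norm(x)for x in e]); l=e[i]
    print(nm,P.mean(0).round(1),"sides",[round(np.linalg.norm(x)) for x in e],"yaw",round(np.arctan2(l[1],l[0])%np.pi,3), "r",np.hypot(*P.mean(0)[:2]).round())
uv=np.array([(457,300),(491,31),(127,52),(122,160),(722,83),(722,175)])/3.3+(160,155)
D=np.array([(-148,0,1),(48,0,136),(40,270,20),(-40,270,20),(40,-232,20),(-40,-232,20)])
r=least_squares(lambda p:(proj(C,d2w(p,D))-uv).ravel(),[600,0,0])
print(r.x,r.fun.reshape(-1,2).round(1))
for n,q in(("handle up",(48,0,136)),("handle shut",(-23,0,76)),("pad",(-148,0,1)),("top",(0,270,0)),("stop",(0,-232,0))):print(n,d2w(r.x,q).round(1))
E
```

```text
A [553.9 415.7  52. ] sides [39, 63, 41, 63] yaw 2.58 r 693.0
B [401.6 356.6  52. ] sides [42, 64, 40, 64] yaw 0.495 r 537.0
C [ 443.8 -319.    52. ] sides [64, 41, 62, 42] yaw 0.575 r 547.0
[ 5.87684121e+02  5.85563273e+01 -1.84638647e-02] [[-0.1 -0.3]
 [-0.2 -0.3]
 [-0.5  1.3]
 [-0.3 -1.1]
 [ 0.4  0.4]
 [ 1.   0. ]]
handle up [[635.1  24.8 237. ]]
handle shut [[564.3  40.6 178.7]]
pad [[439.7  61.  106. ]]
top [[592.5 320.5 170.3]]
stop [[ 583.5 -166.5   48.9]]
```

```bash
cat >> h.py <<'E'
DK=[587.68,58.56,-0.01846]
def go(T,psi,s=None):
    "shift in tool axes and turn to reach TCP T with tool y at yaw psi, vertical tool"
    s=s or robot.get_state(); Rt=R.from_rotvec(s["eef_rot"]).as_matrix()
    d=Rt.T@(np.array(T)-s["tcp_pos"]); y=Rt[:,1]; t=np.arctan2(y[1],y[0])-psi
    print("shift",d.round(1),"turn",round((t+np.pi)%(2*np.pi)-np.pi,3))
E
python3 - <<'E'
from h import *
P=d2w(DK,(48,24,136))[0]; print(P)
go([P[0],P[1],335],-0.018); go(P-[0,0,17],-.018)
h=np.array([77,30]);
for a in (.87,.6,.4,.2,0,-.05):
    c,s=np.cos(a),np.sin(a); q=h+[-100*c+46*s,100*s+46*c]; print(a,q.round(1),d2w(DK,(q[0],24,q[1])).round(1))
E
```

```text
[635.49435218  48.06132804 242.76634427]
shift [-586.2 -324.8 -103.8] turn 1.261
shift [-586.2 -324.7    5.5] turn 1.261
0.87 [ 47.7 136.1] [[635.2  48.  242.9]]
0.6 [ 20.4 124.4] [[608.   51.4 231.5]]
0.4 [  2.8 111.3] [[590.4  54.9 218.8]]
0.2 [-11.9  94.9] [[575.8  59.1 202.9]]
0 [-23.  76.] [[564.8  63.9 184.5]]
-0.05 [-25.2  70.9] [[562.6  65.1 179.6]]
```

Careful with the scale: shifts go in shares of 800 mm and turns go in shares of 4 rad. That gives: -195 mm is -0.2438, -160 mm is -0.2, 0.6 rad is 0.15.

Request:
send_path(
  offsets=[85,0,0,-0.0438,0,85,-0.025,-0.015,-0.0875,0.025,85,-0.0688,-0.0375,-0.125,0.05,85,-0.1125,-0.0625,-0.13,0.075,85,-0.1563,-0.0863,-0.13,0.1,85,-0.2,-0.1113,-0.13,0.125,85,-0.2438,-0.135,-0.13,0.15,85,-0.2438,-0.135,-0.13,0.15],
  grip_n=30,
)

```text
time: 0.77
tcp_pos: [339.9, 373.6, 335.7]
eef_rot: [1.426, 2.796, -0.001]
contact_force: [-0.0, -0.1, -0.8]
gripper_width: 85.0
grasp_force: 0.0
```

```bash
python3 - <<'E'
from h import *
go([635.5,48,335],-0.018)
E
```

```text
shift [-437.1   48.     2.2] turn 0.646
```

Converted, -245 mm is -0.3063, -210 mm is -0.2625, 0.646 rad is 0.1615.

Request:
send_path(
  offsets=[85,-0.0438,0.005,0,0.02,85,-0.0875,0.01,0,0.04,85,-0.1313,0.015,0,0.06,85,-0.175,0.0188,0,0.08,85,-0.2188,0.0238,0,0.1,85,-0.2625,0.0288,0,0.12,85,-0.3063,0.0338,0,0.14,85,-0.3063,0.0338,0,0.1615],
)

```text
time: 1.43
tcp_pos: [506.8, 193.7, 335.0]
eef_rot: [2.234, 2.204, -0.002]
contact_force: [-0.7, -2.0, -0.2]
gripper_width: 85.0
grasp_force: 0.0
```

```bash
python3 - <<'E'
from h import *
go([635.5,48,335],-0.018)
E
```

```text
shift [-143.9  130.6    0.6] turn 0.004
```

Converted, -144 mm is -0.18, 130.5 mm is 0.1631, 0.004 rad is 0.001.

Request:
send_path(
  offsets=[85,-0.035,0.0325,0,0,85,-0.07,0.0638,0,0,85,-0.105,0.095,0,0,85,-0.14,0.1275,0,0,85,-0.18,0.1631,0,0,85,-0.18,0.1631,0,0.001,85,-0.18,0.1631,0,0.001],
)

```text
time: 2.02
tcp_pos: [634.2, 52.8, 334.1]
eef_rot: [-2.233, -2.21, 0.003]
contact_force: [-0.4, 0.8, -0.6]
gripper_width: 84.9
grasp_force: 0.0
```

```bash
python3 - <<'E'
from h import *
s=robot.get_state(); cv2.imwrite("pics/w1.png",robot.snapshot("wrist")); cv2.imwrite("pics/t1.png",robot.snapshot("top"))
C=cam("wrist",s); print(proj(C,d2w(DK,[(48,y,136) for y in(-42,0,42)])).round())
go(np.array([635.5,48,242.9-17]),-.018)
E
```

```text
[[319. 263.]
 [319. 230.]
 [320. 190.]]
shift [ -7.7   2.4 109.1] turn 0.011
```

View pics/w1.png

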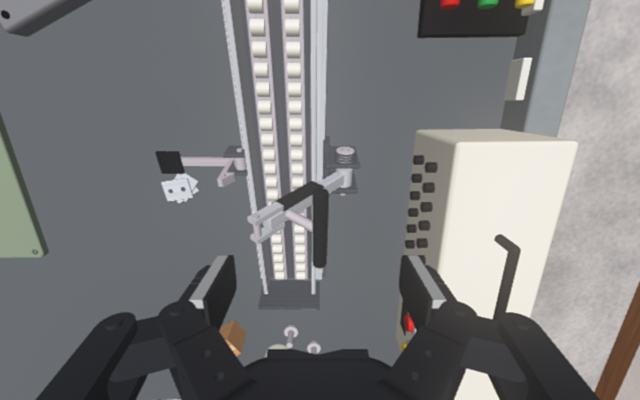

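The wrist view shows the black bar running from (320,190) to (320,265), which matches the projection. Descending to pinch its uphill half.

Converted, 109 mm is 0.1363, 100 mm is 0.125, 0.01 rad is 0.0025.

Request:
send_path(
  offsets=[85,-0.0088,0.0013,0.0438,0,85,-0.0075,0.0013,0.0875,0,85,-0.0075,0.0013,0.125,0,85,-0.0075,0.0013,0.1363,0,85,-0.0075,0.0013,0.1363,0.0025],
)

```text
time: 2.53
tcp_pos: [633.6, 50.2, 225.1]
eef_rot: [-2.237, -2.203, 0.003]
contact_force: [-1.2, 0.4, 0.1]
gripper_width: 85.1
grasp_force: 0.0
```

Request:
send_path(
  offsets=[10,0,0,0,0,10,0,0,0,0,10,0,0,0,0,10,0,0,0,0,10,0,0,0,0,10,0,0,0,0],
  grip_n=40,
)

```text
time: 3.03
tcp_pos: [634.7, 49.1, 226.7]
eef_rot: [2.24, 2.202, 0.001]
contact_force: [0.2, 0.4, 7.9]
gripper_width: 12.7
grasp_force: 42.0
```

```bash
python3 - <<'E'
from h import *
h=np.array([77,30])
go([635.5,48,225.9],-.018)
for a in (.7,.5,.35,.2,.1,0,-.05,-.08):
    c,s=np.cos(a),np.sin(a); q=h+[-100*c+46*s,100*s+46*c]; print(a); go(d2w(DK,(q[0],24,q[1]))[0]-[0,0,17],-.018)
E
```

```text
shift [-1.1  0.8  0.8] turn 0.001
0.7
shift [  0.6 -17.1   7.1] turn 0.001
0.5
shift [  3.3 -35.9  18.1] turn 0.001
0.35
shift [  6.  -48.4  28.6] turn 0.001
0.2
shift [  9.  -59.1  40.7] turn 0.001
0.1
shift [ 11.3 -65.1  49.7] turn 0.001
0
shift [ 13.6 -70.2  59.1] turn 0.001
-0.05
shift [ 14.8 -72.4  64. ] turn 0.001
-0.08
shift [ 15.6 -73.6  67. ] turn 0.001
```

Converted, -73.5 mm is -0.0919, -72.5 mm is -0.0906.

Request:
send_path(
  offsets=[10,0.0019,-0.0213,0.0088,0,10,0.005,-0.045,0.0225,0,10,0.0088,-0.0606,0.0356,0,10,0.0125,-0.0738,0.0506,0,10,0.0154,-0.0813,0.0619,0,10,0.0183,-0.0878,0.0738,0,10,0.02,-0.0906,0.08,0,10,0.0206,-0.0919,0.0831,0],
  grip_n=40,
)

```text
time: 3.7
tcp_pos: [563.2, 67.0, 160.5]
eef_rot: [2.238, 2.2, 0.006]
contact_force: [8.1, 1.8, 6.7]
gripper_width: 12.7
grasp_force: 42.5
```

Request:
send_path(
  offsets=[10,0,0,0,0,10,0,0,0,0,10,0,0,0,0],
)

```text
time: 3.95
tcp_pos: [563.2, 67.0, 160.7]
eef_rot: [2.238, 2.2, 0.006]
contact_force: [8.7, 1.9, 5.0]
gripper_width: 12.4
grasp_force: 42.4
```

```bash
python3 - <<'E'
from h import *
s=robot.get_state(); print(s["tcp_pos"]); cv2.imwrite("pics/w2.png",robot.snapshot("wrist"))
E
```

```text
[563.20626797  66.95499194 160.74577045]
```

Converted, -5.5 mm is -0.0069, -5 mm is -0.0063.

Request:
send_path(
  offsets=[10,-0.0013,0.0025,-0.0038,0,10,-0.0019,0.0038,-0.0063,0,10,-0.0019,0.0038,-0.0069,0,10,-0.0019,0.0038,-0.0069,0],
)

```text
time: 4.33
tcp_pos: [565.3, 65.6, 165.9]
eef_rot: [2.239, 2.202, 0.004]
contact_force: [5.0, 2.0, 2.5]
gripper_width: 12.4
grasp_force: 42.1
```

Request:
send_path(
  offsets=[40,0,0,0,0,60,0,0,0,0,85,0,0,0,0,85,0,0,0,0,85,0,0,0,0],
)

```text
time: 4.75
tcp_pos: [564.1, 65.2, 165.2]
eef_rot: [-2.24, -2.202, 0.001]
contact_force: [-0.4, -0.1, 0.1]
gripper_width: 72.1
grasp_force: 0.0
```

```bash
python3 - <<'E'
from h import *
cv2.imwrite("pics/w3.png",robot.snapshot("wrist"))
E
```

```text
(no output)
```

View pics/w3.png

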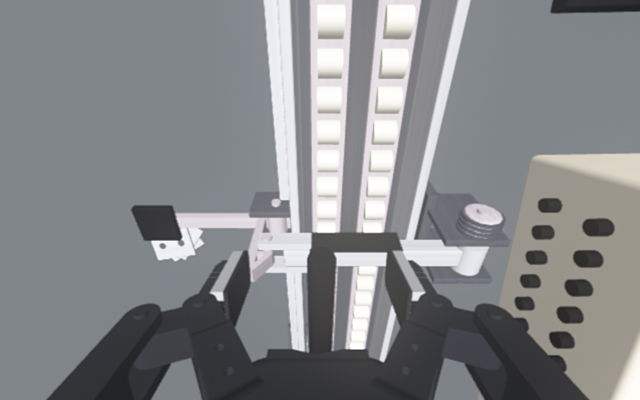

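The gate lies across the lane at (260–470, 245) and stays shut with no force on it. I'll retreat and write a carton detector.

Converted, -150 mm is -0.1875, -120 mm is -0.15, 0.3 rad is 0.075.

Request:
send_path(
  offsets=[85,0,0,-0.05,0,85,0,0,-0.1,0,85,0,0,-0.15,0,85,0.0375,-0.0063,-0.1875,0,85,0.0875,-0.0125,-0.1875,0.02,85,0.1375,-0.0188,-0.1875,0.04,85,0.1875,-0.0188,-0.1875,0.06,85,0.1875,-0.0188,-0.1875,0.075],
)

```text
time: 5.47
tcp_pos: [550.2, 223.7, 314.5]
eef_rot: [-2.537, -1.846, -0.001]
contact_force: [-0.6, 1.4, -1.6]
gripper_width: 85.2
grasp_force: 0.0
```

```bash
cat >> h.py <<'E'
def cartons(save=None,zs=None):
    "lid quads from the top camera"
    im=robot.snapshot("top"); C=cam("top")
    if save: cv2.imwrite(save,im)
    hsv=cv2.cvtColor(im,cv2.COLOR_BGR2HSV)
    m=cv2.inRange(hsv,(8,60,130),(28,230,255)); m[:, :75]=0; m[:150]=0
    n,lab,st,ce=cv2.connectedComponentsWithStats(cv2.morphologyEx(m,cv2.MORPH_CLOSE,np.ones((3,3))))
    out=[]
    for i in range(1,n):
        if st[i,4]<80: continue
        cs,_=cv2.findContours((lab==i).astype(np.uint8),0,1)
        pts=back(C,cs[0][:,0,:],52)[:,:2].astype(np.float32)
        (c,wh,a)=cv2.minAreaRect(pts); a=np.radians(a)+(0 if wh[0]>wh[1] else np.pi/2)
        a=(a+np.pi/2)%np.pi-np.pi/2
        print("px",ce[i].round(),"xy",np.round(c,1),"size",np.round(wh),"yaw",round(a,3),"area",st[i,4])
E
python3 - <<'E'
from h import *
cartons("pics/t2.png"); print(robot.get_state()["tcp_pos"]); go([554,415.5,250],-.56)
E
```

```text
px [431. 242.] xy [ 443.4 -312.8] size [66. 52.] yaw 0.576 area 409
[550.8150511  219.65087696 314.50978362]
shift [186.9 -58.4  64.7] turn 0.241
```

Converted, 105 mm is 0.1313, 70 mm is 0.0875, 0.24 rad is 0.06.

Request:
send_path(
  offsets=[85,0.0438,-0.01,0,0.0125,85,0.0875,-0.02,0,0.025,85,0.1313,-0.03,0,0.0375,85,0.1313,-0.03,0,0.06,85,0.1313,-0.03,0,0.06,85,0.1313,-0.03,0,0.06],
)

```text
time: 6.02
tcp_pos: [562.0, 321.6, 315.2]
eef_rot: [2.744, 1.527, -0.001]
contact_force: [1.0, -1.2, 1.8]
gripper_width: 85.0
grasp_force: 0.0
```

```bash
python3 - <<'E'
from h import *
s=robot.get_state(); cv2.imwrite("pics/w4.png",robot.snapshot("wrist")); print(s["tcp_pos"])
C=cam("wrist",s); print(proj(C,[(554,416,52),(402,357,52)]).round())
cv2.imwrite("pics/t3.png",robot.snapshot("top"))
E
```

```text
[562.00023741 321.59252221 315.1624105 ]
[[275. 105.]
 [213. 198.]]
```

View pics/w4.png

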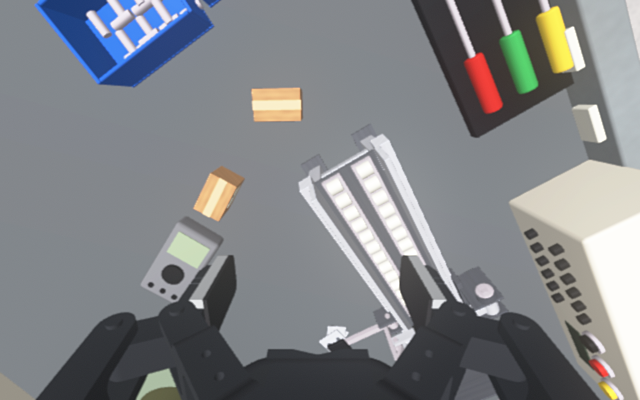

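Both cartons are where predicted: A at (277,104), aligned with the fingers, and B at (215,198). Picking A.

```bash
python3 - <<'E'
from h import *
s=robot.get_state(); C=cam("wrist",s)
print(back(C,[(276.5,104.5),(252,104.5),(301,104.5)],52).round(1)); go([554,415.5,130],-.56); go([554,415.5,20],-.56)
E
```

```text
[[556.4 415.8  52. ]
 [528.7 433.   52. ]
 [584.1 398.5  52. ]]
shift [ 75.7 -56.6 185.6] turn 0.004
shift [ 75.8 -56.7 295.6] turn 0.004
```

Converted, 210 mm is 0.2625, 180 mm is 0.225.

Request:
send_path(
  offsets=[85,0.0313,-0.0225,0.0375,0,85,0.0625,-0.045,0.0813,0,85,0.095,-0.07,0.125,0,85,0.095,-0.07,0.175,0,85,0.095,-0.07,0.225,0,85,0.095,-0.07,0.2625,0,85,0.095,-0.07,0.2625,0],
)

```text
time: 6.7
tcp_pos: [552.1, 414.6, 98.9]
eef_rot: [2.745, 1.526, -0.015]
contact_force: [-1.2, -0.1, -0.5]
gripper_width: 84.6
grasp_force: 0.0
```

```bash
python3 - <<'E'
from h import *
s=robot.get_state(); C=cam("wrist",s); im=robot.snapshot("wrist"); cv2.imwrite("pics/w5.png",im)
hsv=cv2.cvtColor(im,cv2.COLOR_BGR2HSV); m=cv2.inRange(hsv,(8,60,165),(28,230,255))
n,lab,st,ce=cv2.connectedComponentsWithStats(cv2.morphologyEx(m,cv2.MORPH_CLOSE,np.ones((5,5))))
for i in range(1,n):
    if st[i,4]>300:
        cs,_=cv2.findContours((lab==i).astype(np.uint8),0,1); p=back(C,cs[0][:,0],52)[:,:2].astype(np.float32); print(st[i],cv2.minAreaRect(p))
go([554,415.5,20],-.56)
E
```

```text
[ 275  172   93   40 3416] ((565.940673828125, 433.1131591796875), (27.716264724731445, 63.71251678466797), 59.16628646850586)
[ 277  226   90   20 1634] ((548.8991088867188, 404.6554870605469), (14.692928314208984, 63.752750396728516), 59.09613800048828)
[ 220  293   37   64 1324] ((446.74505615234375, 372.283447265625), (63.026634216308594, 22.31732749938965), 40.93802261352539)
shift [ 0.7  0.3 83.4] turn 0.003
```

Converted, 79 mm is 0.0988, 2.5 mm is 0.0031.

Request:
send_path(
  offsets=[85,0.0031,0.0025,0.0438,0,85,0.0031,0.0025,0.0813,0,85,0.0031,0.0025,0.0988,0,85,0.0031,0.0025,0.0988,0,60,0.0031,0.0025,0.0988,0,55,0.0031,0.0025,0.0988,0,55,0.0031,0.0025,0.0988,0,55,0.0031,0.0025,0.0988,0],
  grip_n=60,
)

```text
time: 7.42
tcp_pos: [558.7, 418.5, 29.6]
eef_rot: [-2.746, -1.526, -0.006]
contact_force: [-1.2, -1.5, 10.0]
gripper_width: 62.5
grasp_force: 66.6
```

Request:
send_path(
  offsets=[55,0,0,0,0,55,0,0,-0.0188,0,55,0,0,-0.0625,0,55,0,0,-0.1125,0,55,0,0,-0.1625,0,55,0,0,-0.2125,0,55,0,0,-0.25,0,55,0,0,-0.25,0],
)

```text
time: 8.08
tcp_pos: [559.2, 418.4, 235.5]
eef_rot: [-2.746, -1.525, -0.017]
contact_force: [-0.3, 0.5, -1.7]
gripper_width: 62.3
grasp_force: 66.5
```

```bash
python3 - <<'E'
from h import *
s=robot.get_state(); cv2.imwrite("pics/w6.png",robot.snapshot("wrist")); 
cartons()
P=d2w(DK,(0,110,0))[0]; print(P); go([P[0],P[1],300],-.018)
E
```

```text
px [147. 199.] xy [587.1 508.3] size [55. 78.] yaw -0.588 area 389
px [430. 242.] xy [ 443.5 -312.7] size [66. 53.] yaw 0.585 area 423
px [197. 261.] xy [402.8 357.8] size [65. 42.] yaw 0.488 area 333
[589.6501706  165.2743447  131.61140852]
shift [-197.4  160.8  -71.3] turn -0.539
```

View pics/w6.png

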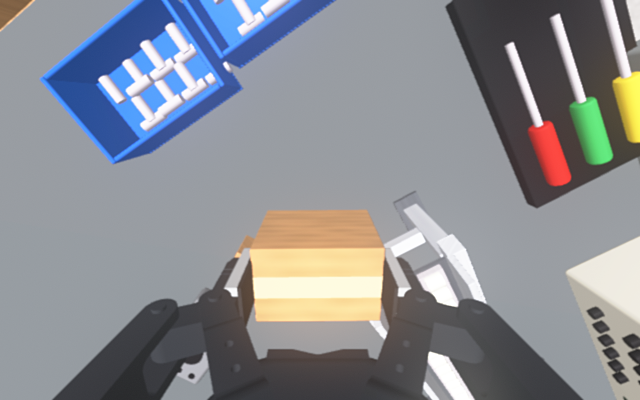

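Carton A is held with its lid at (317,285). Carrying it above the lane.

Converted, -197 mm is -0.2463, 161 mm is 0.2013, -0.539 rad is -0.1348.

Request:
send_path(
  offsets=[55,-0.0125,0.01,-0.0375,-0.0125,55,-0.05,0.04,-0.0813,-0.03,55,-0.0875,0.0713,-0.0888,-0.05,55,-0.125,0.1013,-0.0888,-0.07,55,-0.1625,0.1325,-0.0888,-0.09,55,-0.2,0.1625,-0.0888,-0.11,55,-0.2313,0.1875,-0.0888,-0.125,55,-0.2463,0.2013,-0.0888,-0.1348],
)

```text
time: 8.85
tcp_pos: [589.8, 160.8, 297.8]
eef_rot: [2.241, 2.2, -0.002]
contact_force: [0.8, -0.3, -1.1]
gripper_width: 62.6
grasp_force: 66.9
```

Request:
send_path(
  offsets=[55,0,0,0,0,55,0,0,0,0],
)

```text
time: 9.02
tcp_pos: [589.7, 164.9, 297.4]
eef_rot: [-2.243, -2.199, 0.001]
contact_force: [-0.2, 0.3, -2.3]
gripper_width: 62.6
grasp_force: 66.9
```

```bash
python3 - <<'E'
from h import *
P=d2w(DK,(0,110,0))[0]; go([P[0],P[1],172],-.018); s=robot.get_state(); cv2.imwrite("pics/w7.png",robot.snapshot("wrist"))
E
```

```text
shift [  0.4  -0.  125.4] turn -0.002
```

View pics/w7.png

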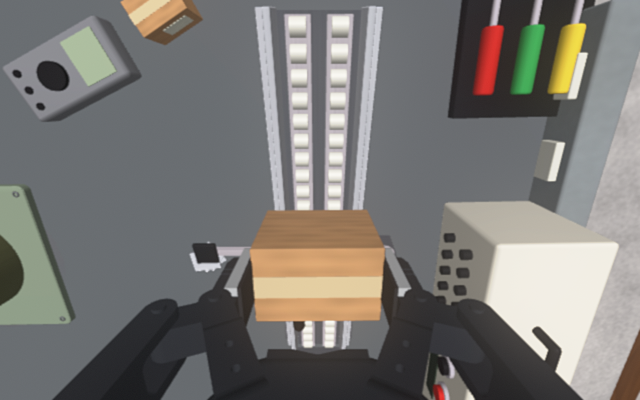

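Carton A at (317,270) is centred over the lane and square to it. Lowering.

Converted, 126 mm is 0.1575, 122 mm is 0.1525.

Request:
send_path(
  offsets=[55,0,0,0.05,0,55,0,0,0.1,0,55,0,0,0.1375,0,55,0,0,0.1525,0,55,0,0,0.1575,0,55,0,0,0.1575,0],
  grip_n=40,
)

```text
time: 9.57
tcp_pos: [589.4, 166.5, 170.7]
eef_rot: [-2.24, -2.202, 0.002]
contact_force: [0.2, 0.7, -1.7]
gripper_width: 62.7
grasp_force: 66.8
```

Request:
send_path(
  offsets=[55,0,0,0.0038,0,55,0,0,0.0075,0,55,0,0,0.0075,0,55,0,0,0.0075,0],
  grip_n=20,
)

```text
time: 9.9
tcp_pos: [590.1, 165.7, 165.9]
eef_rot: [2.241, 2.201, 0.001]
contact_force: [-1.0, -0.3, -0.7]
gripper_width: 64.1
grasp_force: 12.0
```

Request:
send_path(
  offsets=[55,0,0,0.0038,0,55,0,0,0.0063,0,55,0,0,0.0063,0],
  grip_n=20,
)

```text
time: 10.15
tcp_pos: [590.5, 164.7, 161.4]
eef_rot: [2.241, 2.199, 0.001]
contact_force: [-2.2, -4.4, 12.6]
gripper_width: 63.9
grasp_force: 18.7
```

Converted, -160 mm is -0.2, -120 mm is -0.15.

Request:
send_path(
  offsets=[75,0,0,0,0,85,0,0,-0.0038,0,85,0,0,-0.0075,0,85,0,0,-0.05,0,85,0,0,-0.1,0,85,0,0,-0.15,0,85,0,0,-0.2,0,85,0,0,-0.2,0],
)

```text
time: 10.82
tcp_pos: [591.5, 165.6, 327.9]
eef_rot: [2.238, 2.198, 0.013]
contact_force: [0.9, 0.5, 0.2]
gripper_width: 85.3
grasp_force: 0.0
```

```bash
python3 - <<'E'
from h import *
s=robot.get_state(); cv2.imwrite("pics/w8.png",robot.snapshot("wrist")); cartons()
go([402.5,357.5,250],.49)
E
```

```text
px [290. 188.] xy [606.3  87.2] size [53. 74.] yaw -0.012 area 366
px [431. 242.] xy [ 443.5 -312.8] size [66. 52.] yaw 0.584 area 397
shift [ 188.4 -191.2   71.4] turn -0.508
```

View pics/w8.png

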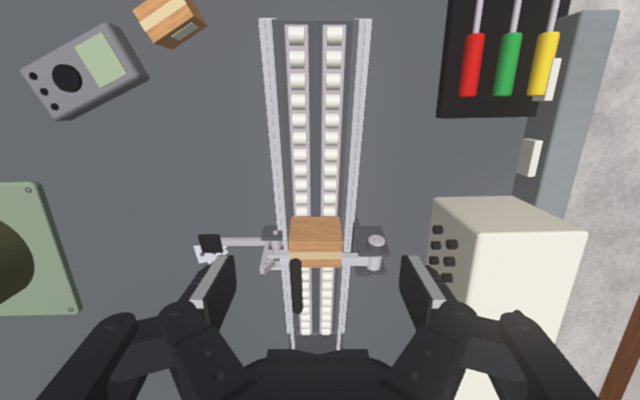

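Carton A is queued square behind the gate at (316,245). Next is B.

Converted, -191 mm is -0.2388, 188 mm is 0.235, -0.508 rad is -0.127.

Request:
send_path(
  offsets=[85,0.0313,-0.0313,0,-0.0175,85,0.0625,-0.0638,0,-0.0375,85,0.0975,-0.0988,0,-0.055,85,0.1325,-0.1338,0.025,-0.075,85,0.1675,-0.1688,0.0563,-0.095,85,0.2025,-0.2038,0.0938,-0.115,85,0.235,-0.2388,0.1313,-0.127,85,0.235,-0.2388,0.1563,-0.127],
)

```text
time: 11.58
tcp_pos: [399.3, 359.6, 194.6]
eef_rot: [-1.607, -2.698, -0.002]
contact_force: [0.5, 0.9, -0.8]
gripper_width: 84.8
grasp_force: 0.0
```

Request:
send_path(
  offsets=[85,0,0,0,0,85,0,0,0,0],
)

```text
time: 11.75
tcp_pos: [401.2, 356.8, 193.8]
eef_rot: [-1.614, -2.694, 0.006]
contact_force: [0.1, -0.9, -0.1]
gripper_width: 84.8
grasp_force: 0.0
```

```bash
cat >> h.py <<'E'
def wlid(save):
    "lid poses from the wrist camera (needs no tape split: rectangle of all bright card+tape)"
    s=robot.get_state(); C=cam("wrist",s); im=robot.snapshot("wrist"); cv2.imwrite(save,im)
    m=cv2.inRange(cv2.cvtColor(im,cv2.COLOR_BGR2HSV),(8,40,150),(32,230,255))
    n,lab,st,ce=cv2.connectedComponentsWithStats(cv2.morphologyEx(m,cv2.MORPH_CLOSE,np.ones((5,5))))
    for i in range(1,n):
        if st[i,4]>300:
            cs,_=cv2.findContours((lab==i).astype(np.uint8),0,1); p=back(C,cs[0][:,0],52)[:,:2].astype(np.float32)
            c,wh,a=cv2.minAreaRect(p); a=np.radians(a)+(0 if wh[0]>wh[1] else np.pi/2); print("px",ce[i].round(),np.round(c,1),np.round(wh),round((a+np.pi/2)%np.pi-np.pi/2,3))
E
python3 - <<'E'
from h import *
wlid("pics/w9.png"); cartons(); go([402.5,357.5,24],.49)
E
```

```text
px [320. 181.] [400.7 360.6] [65. 51.] 0.491
px [616. 381.] [873.6 304.6] [68. 48.] 1.558
px [290. 188.] xy [606.3  87.2] size [53. 74.] yaw -0.012 area 374
px [430. 242.] xy [ 443.5 -312.7] size [66. 53.] yaw 0.585 area 422
px [197. 261.] xy [402.4 358.4] size [65. 41.] yaw 0.483 area 331
shift [ 1.500e+00 -1.000e-01  1.718e+02] turn -0.001
```

View pics/w9.png

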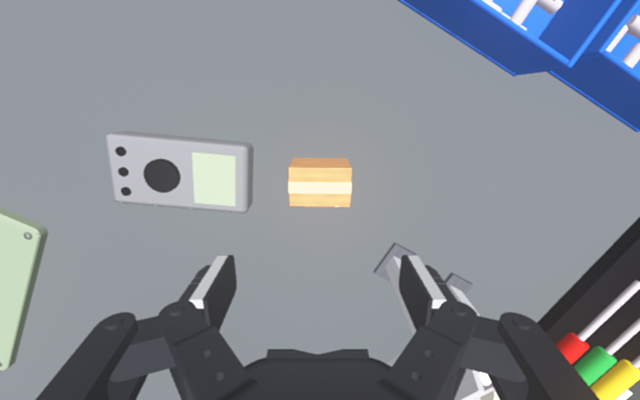

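Carton B is at (320,186), parallel to the fingers. The meter's edge at x=252 px leaves about 12 mm for the finger.

Converted, 169 mm is 0.2113, 155 mm is 0.1938.

Request:
send_path(
  offsets=[80,0.0025,0,0.05,0,80,0.0025,0,0.1,0,80,0.0025,0,0.15,0,80,0.0025,0,0.1938,0,80,0.0025,0,0.2113,0,80,0.0025,0,0.2113,0,80,0.0025,0,0.2113,0],
  grip_n=60,
)

```text
time: 12.43
tcp_pos: [402.4, 358.3, 27.1]
eef_rot: [1.618, 2.692, 0.001]
contact_force: [0.9, -0.3, -0.2]
gripper_width: 79.9
grasp_force: 0.0
```

Request:
send_path(
  offsets=[55,0,0,0,0,55,0,0,0,0,55,0,0,0,0,55,0,0,0,0,55,0,0,0,0],
  grip_n=60,
)

```text
time: 12.85
tcp_pos: [402.4, 359.1, 28.4]
eef_rot: [1.616, 2.693, 0.004]
contact_force: [-0.9, -2.8, 13.0]
gripper_width: 62.9
grasp_force: 64.5
```

Request:
send_path(
  offsets=[55,0,0,-0.0188,0,55,0,0,-0.0625,0,55,0,0,-0.1125,0,55,0,0,-0.1625,0,55,0,0,-0.2125,0,55,0,0,-0.2625,0,55,0,0,-0.3125,0,55,0,0,-0.3375,0],
)

```text
time: 13.52
tcp_pos: [401.9, 358.8, 302.4]
eef_rot: [1.616, 2.692, 0.01]
contact_force: [0.3, 0.8, -2.2]
gripper_width: 62.9
grasp_force: 68.3
```

```bash
python3 - <<'E'
from h import *
cartons()
P=d2w(DK,(0,150,0))[0]; print(P); go([P[0],P[1],305],-.018)
E
```

```text
px [290. 188.] xy [606.3  87.2] size [53. 74.] yaw -0.012 area 374
px [430. 242.] xy [ 443.5 -312.7] size [66. 53.] yaw 0.585 area 421
px [158. 260.] xy [405.1 472. ] size [84. 43.] yaw 0.495 area 379
[590.36659627 204.07956095 141.28828434]
shift [-225.3   92.8   -0.8] turn 0.508
```

Converted, -225 mm is -0.2813, -200 mm is -0.25, 0.508 rad is 0.127.

Request:
send_path(
  offsets=[55,-0.0375,0.015,0,0.0175,55,-0.075,0.0313,0,0.035,55,-0.1188,0.0488,0,0.055,55,-0.1625,0.0675,0,0.075,55,-0.2063,0.085,0,0.095,55,-0.25,0.1025,0,0.115,55,-0.2813,0.1156,0,0.127,55,-0.2813,0.1156,0,0.127],
)

```text
time: 14.23
tcp_pos: [591.9, 198.5, 296.7]
eef_rot: [2.249, 2.188, -0.001]
contact_force: [-1.1, -0.6, -3.1]
gripper_width: 62.9
grasp_force: 68.2
```

Request:
send_path(
  offsets=[55,0,0,0,0,55,0,0,0,0],
)

```text
time: 14.4
tcp_pos: [588.4, 204.1, 296.9]
eef_rot: [-2.24, -2.202, -0.001]
contact_force: [-0.0, 0.9, -1.2]
gripper_width: 62.4
grasp_force: 68.2
```

```bash
python3 - <<'E'
from h import *
P=d2w(DK,(0,150,0))[0]; go([P[0],P[1],180],-.018); robot.snapshot("wrist"); cv2.imwrite("pics/w10.png",robot.snapshot("wrist"))
E
```

```text
shift [-1.000e-01  1.900e+00  1.169e+02] turn 0.001
```

Converted, 117 mm is 0.1463, 107 mm is 0.1338.

Request:
send_path(
  offsets=[55,0,0.0025,0.05,0,55,0,0.0025,0.1,0,55,0,0.0025,0.1338,0,55,0,0.0025,0.1463,0,55,0,0.0025,0.1463,0],
  grip_n=40,
)

```text
time: 14.92
tcp_pos: [589.9, 204.2, 178.1]
eef_rot: [-2.239, -2.202, 0.004]
contact_force: [0.3, 0.2, -2.5]
gripper_width: 62.5
grasp_force: 68.0
```

Request:
send_path(
  offsets=[55,0,0,0.0038,0,55,0,0,0.0075,0,55,0,0,0.0113,0,55,0,0,0.0113,0],
  grip_n=20,
)

```text
time: 15.25
tcp_pos: [592.7, 203.2, 173.8]
eef_rot: [2.239, 2.198, 0.007]
contact_force: [-2.6, -6.6, 26.8]
gripper_width: 62.8
grasp_force: 71.7
```

Request:
send_path(
  offsets=[75,0,0,0,0,85,0,0,-0.0038,0,85,0,0,-0.0075,0,85,0,0,-0.05,0,85,0,0,-0.1,0,85,0,0,-0.15,0,85,0,0,-0.1875,0,85,0,0,-0.1875,0],
)

```text
time: 15.92
tcp_pos: [592.3, 203.8, 326.9]
eef_rot: [2.238, 2.199, 0.012]
contact_force: [-0.2, 0.2, 0.1]
gripper_width: 85.1
grasp_force: 0.0
```

```bash
python3 - <<'E'
from h import *
s=robot.get_state(); cv2.imwrite("pics/w11.png",robot.snapshot("wrist")); cartons(); go([590,0,320],-.018);go([443.8,-317,250],.58)
E
```

```text
px [281. 188.] xy [609.7 109.5] size [97. 75.] yaw 1.559 area 746
px [431. 242.] xy [ 443.5 -312.8] size [66. 52.] yaw 0.584 area 400
shift [-203.8    2.6    1.4] turn 0.0
shift [-523.4 -138.    70.9] turn -0.598
```

View pics/w11.png

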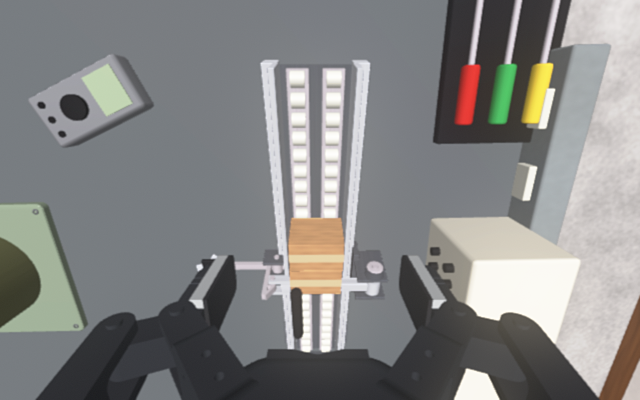

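Both cartons are queued at (316,255). Going for C.

Converted, -280 mm is -0.35, -245 mm is -0.3063, -0.34 rad is -0.085.

Request:
send_path(
  offsets=[85,-0.0438,-0.0113,0,-0.01,85,-0.0875,-0.0225,0,-0.02,85,-0.1313,-0.0338,0,-0.03,85,-0.175,-0.0463,0,-0.04,85,-0.2188,-0.0575,0,-0.05,85,-0.2625,-0.0688,0,-0.0625,85,-0.3063,-0.08,0,-0.075,85,-0.35,-0.0925,0,-0.085],
)

```text
time: 16.68
tcp_pos: [510.8, -76.2, 319.7]
eef_rot: [-1.832, -2.551, 0.001]
contact_force: [0.4, -0.2, 0.8]
gripper_width: 85.1
grasp_force: 0.0
```

Request:
send_path(
  offsets=[85,-0.0438,-0.0113,0,-0.0125,85,-0.0875,-0.0225,0,-0.025,85,-0.1313,-0.0338,0,-0.0375,85,-0.15,-0.04,0,-0.05,85,-0.15,-0.04,0,-0.0625,85,-0.15,-0.04,0,-0.0625],
)

```text
time: 17.18
tcp_pos: [518.9, -199.7, 319.4]
eef_rot: [-1.502, -2.757, 0.001]
contact_force: [0.5, 0.3, -0.4]
gripper_width: 84.9
grasp_force: 0.0
```

```bash
python3 - <<'E'
from h import *
cartons();  go([443.6,-318,190],.58)
E
```

```text
px [281. 188.] xy [609.7 109.5] size [97. 75.] yaw 1.559 area 746
shift [ -59.7 -128.   129.6] turn -0.009
```

Converted, 129 mm is 0.1613, -128 mm is -0.16, -0.009 rad is -0.0023.

Request:
send_path(
  offsets=[85,-0.0188,-0.04,0.0313,0,85,-0.0375,-0.08,0.0688,0,85,-0.0563,-0.12,0.1063,0,85,-0.075,-0.16,0.1438,0,85,-0.075,-0.16,0.1613,0,85,-0.075,-0.16,0.1613,-0.0023,85,-0.075,-0.16,0.1613,-0.0023],
)

```text
time: 17.82
tcp_pos: [444.3, -317.8, 190.9]
eef_rot: [-1.492, -2.763, -0.001]
contact_force: [0.4, 0.2, 1.1]
gripper_width: 84.8
grasp_force: 0.0
```

```bash
python3 - <<'E'
from h import *
wlid("pics/w12.png"); cartons();  go([443.6,-318,24],.58)
E
```

```text
px [318. 184.] [ 442.6 -315. ] [65. 51.] 0.579
px [615. 333.] [ 847.9 -274. ] [60. 32.] 0.03
px [282. 188.] xy [609.6 109.4] size [98. 75.] yaw 1.549 area 753
px [430. 242.] xy [ 443.5 -312.7] size [66. 53.] yaw 0.585 area 423
shift [  0.8  -2.1 168.3] turn 0.002
```

View pics/w12.png

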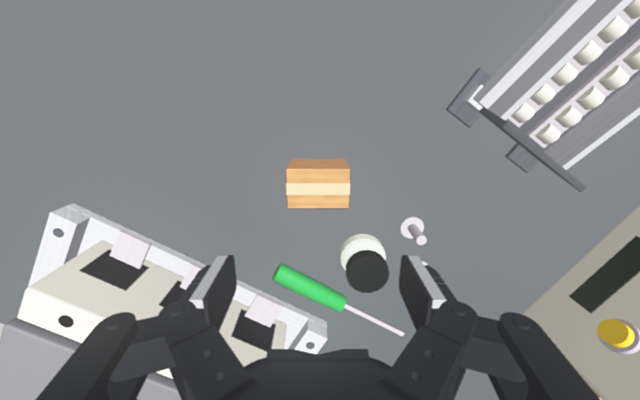

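Carton C is at (318,186), aligned with the fingers. The jar at (365,262) is clear of the fingers' path.

Careful with the scale: shifts go in shares of 800 mm and turns go in shares of 4 rad. That gives: 166 mm is 0.2075, 155 mm is 0.1938.

Request:
send_path(
  offsets=[80,0.0013,-0.0013,0.05,0,80,0.0013,-0.0013,0.1,0,80,0.0013,-0.0013,0.15,0,80,0.0013,-0.0013,0.1938,0,80,0.0013,-0.0013,0.2075,0,80,0.0013,-0.0013,0.2075,0,80,0.0013,-0.0013,0.2075,0],
  grip_n=60,
)

```text
time: 18.5
tcp_pos: [444.0, -318.3, 27.0]
eef_rot: [1.491, 2.764, -0.0]
contact_force: [0.4, -0.6, 0.8]
gripper_width: 80.2
grasp_force: 0.0
```

Request:
send_path(
  offsets=[55,0,0,0,0,55,0,0,0,0,55,0,0,0,0,55,0,0,0,0,55,0,0,0,0],
  grip_n=60,
)

```text
time: 18.92
tcp_pos: [444.2, -318.8, 27.9]
eef_rot: [1.49, 2.762, -0.0]
contact_force: [-1.5, 2.9, 17.4]
gripper_width: 63.1
grasp_force: 63.0
```

Request:
send_path(
  offsets=[55,0,0,-0.0188,0,55,0,0,-0.0625,0,55,0,0,-0.1125,0,55,0,0,-0.1625,0,55,0,0,-0.2125,0,55,0,0,-0.2625,0,55,0,0,-0.3125,0,55,0,0,-0.3375,0],
)

```text
time: 19.58
tcp_pos: [443.2, -318.6, 301.7]
eef_rot: [1.489, 2.758, -0.001]
contact_force: [0.0, -0.3, -2.2]
gripper_width: 62.9
grasp_force: 69.1
```

```bash
python3 - <<'E'
from h import *
cartons()
P=d2w(DK,(0,190,0))[0]; print(P); go([P[0],P[1],310],-.018)
E
```

```text
px [281. 188.] xy [609.6 109.4] size [98. 75.] yaw 1.549 area 751
px [460. 242.] xy [ 446.6 -399.3] size [90. 49.] yaw 0.581 area 444
[591.08302195 242.88477721 150.96516016]
shift [388.9 431.5  -8.5] turn 0.599
```

Converted, 216 mm is 0.27, 195 mm is 0.2438, 0.3 rad is 0.075.

Request:
send_path(
  offsets=[55,0.0313,0.0338,-0.005,0.01,55,0.0625,0.0688,-0.01,0.02,55,0.0938,0.1038,-0.01,0.03,55,0.125,0.1388,-0.01,0.04,55,0.1563,0.1738,-0.01,0.05,55,0.1875,0.2075,-0.01,0.0625,55,0.2188,0.2425,-0.01,0.075,55,0.2438,0.27,-0.01,0.075],
)

```text
time: 20.3
tcp_pos: [516.5, -33.6, 304.5]
eef_rot: [1.89, 2.508, 0.003]
contact_force: [0.2, 0.3, -2.4]
gripper_width: 62.2
grasp_force: 69.0
```

```bash
python3 - <<'E'
from h import *
P=d2w(DK,(0,190,0))[0]; go([P[0],P[1],310],-.018); print(robot.get_state()["gripper_width"])
E
```

```text
shift [245.2 147.9  -5.2] turn 0.297
62.19960534790851
```

Converted, 245 mm is 0.3063, 230 mm is 0.2875, 0.297 rad is 0.0743.

Request:
send_path(
  offsets=[55,0.0413,0.025,-0.005,0.01,55,0.0825,0.05,-0.0063,0.02,55,0.1238,0.075,-0.0063,0.03,55,0.165,0.1,-0.0063,0.04,55,0.2063,0.125,-0.0063,0.05,55,0.25,0.15,-0.0063,0.0625,55,0.2875,0.1738,-0.0063,0.0743,55,0.3063,0.185,-0.0063,0.0743],
)

```text
time: 20.97
tcp_pos: [590.1, 244.7, 308.8]
eef_rot: [-2.237, -2.204, -0.002]
contact_force: [-0.7, 0.2, -2.8]
gripper_width: 62.6
grasp_force: 68.9
```

Request:
send_path(
  offsets=[55,0,0,0,0,55,0,0,0,0],
)

```text
time: 21.13
tcp_pos: [590.3, 240.2, 308.9]
eef_rot: [2.238, 2.205, 0.0]
contact_force: [-0.7, -1.4, -2.3]
gripper_width: 62.5
grasp_force: 68.9
```

```bash
python3 - <<'E'
from h import *
P=d2w(DK,(0,190,0))[0]; go([P[0],P[1],190],-.018); cartons(); cv2.imwrite("pics/w13.png",robot.snapshot("wrist"))
E
```

```text
shift [  2.7   0.7 118.9] turn 0.003
px [215. 176.] xy [651.5 312.5] size [85. 30.] yaw 0.016 area 253
px [281. 188.] xy [609.7 109.5] size [97. 75.] yaw 1.559 area 747
```

Contact is expected at about z = 151+5+28 = 184.

Converted, 119 mm is 0.1488, 108 mm is 0.135.

Request:
send_path(
  offsets=[55,0.0038,0.0013,0.05,0,55,0.0038,0.0013,0.1,0,55,0.0038,0.0013,0.135,0,55,0.0038,0.0013,0.1488,0,55,0.0038,0.0013,0.1488,0],
  grip_n=40,
)

```text
time: 21.65
tcp_pos: [590.9, 241.3, 187.5]
eef_rot: [-2.24, -2.201, 0.005]
contact_force: [-0.6, 0.3, -2.0]
gripper_width: 62.5
grasp_force: 68.8
```

Request:
send_path(
  offsets=[55,0,0,0.0038,0,55,0,0,0.0075,0,55,0,0,0.0113,0,55,0,0,0.0113,0],
  grip_n=20,
)

```text
time: 21.98
tcp_pos: [593.3, 241.8, 183.5]
eef_rot: [2.238, 2.2, 0.006]
contact_force: [-1.8, -6.7, 23.3]
gripper_width: 62.8
grasp_force: 72.2
```

Request:
send_path(
  offsets=[75,0,0,0,0,85,0,0,-0.0038,0,85,0,0,-0.0075,0,85,0,0,-0.05,0,85,0,0,-0.1,0,85,0,0,-0.15,0,85,0,0,-0.15,0,85,0,0,-0.15,0],
)

```text
time: 22.65
tcp_pos: [592.4, 242.7, 302.7]
eef_rot: [2.238, 2.203, 0.006]
contact_force: [0.7, -0.7, -0.4]
gripper_width: 85.1
grasp_force: 0.0
```

```bash
python3 - <<'E'
from h import *
s=robot.get_state(); a=robot.snapshot("wrist")
cartons("pics/t4.png"); b=cv2.imread("pics/t4.png"); sc=robot.snapshot("scene")
crop=lambda i,y,x:cv2.resize(i[y:y+150,x:x+200],(400,300),interpolation=cv2.INTER_CUBIC)
cv2.imwrite("pics/m1.png",cv2.vconcat([cv2.hconcat([cv2.resize(a,(400,300)),crop(b,130,200)]),cv2.hconcat([crop(sc,130,240),cv2.resize(b,(400,300))])]))
pad=d2w(DK,(-148,0,1))[0]; print(pad); go([pad[0],pad[1],320],-.018)
E
```

```text
px [274. 187.] xy [611.6 132.4] size [144.  78.] yaw 1.549 area 1124
[439.70075076  61.05004416 105.97029573]
shift [-184.  -148.9  -20.1] turn 0.002
```

View pics/m1.png

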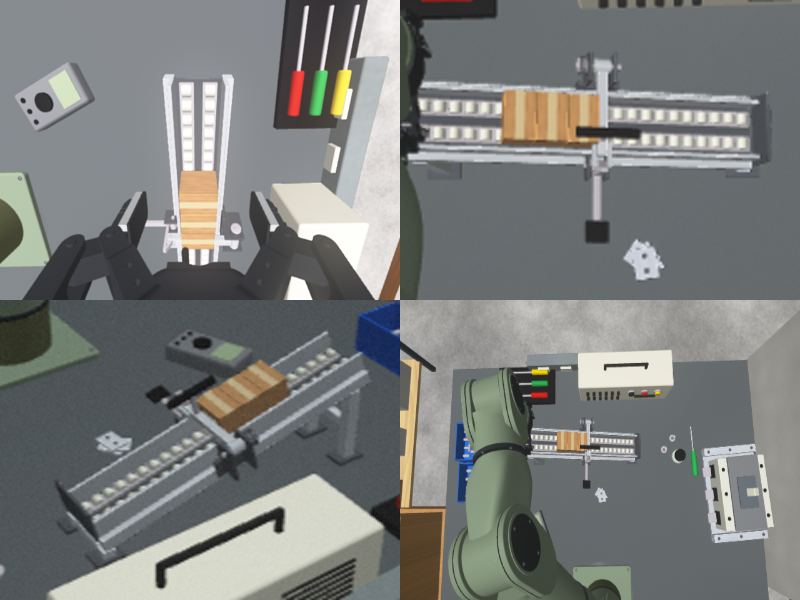

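All three cartons are queued tightly behind the shut gate, in the wrist panel at (198,210), and no others are on the bench. Next, the trip pad.

Converted, -184 mm is -0.23, -150 mm is -0.1875.

Request:
send_path(
  offsets=[0,-0.0375,-0.0313,-0.015,0,0,-0.075,-0.0625,-0.0188,0,0,-0.1125,-0.0938,-0.0188,0,0,-0.15,-0.1225,-0.0188,0,0,-0.1875,-0.1525,-0.0188,0,0,-0.23,-0.1863,-0.0188,0,0,-0.23,-0.1863,-0.0188,0,0,-0.23,-0.1863,-0.0188,0],
  grip_n=30,
)

```text
time: 23.47
tcp_pos: [438.9, 59.9, 315.4]
eef_rot: [-2.241, -2.201, 0.0]
contact_force: [0.8, 0.3, 0.4]
gripper_width: 0.1
grasp_force: 0.0
```

```bash
python3 - <<'E'
from h import *
pad=d2w(DK,(-148,0,1))[0]; go(pad+[0,0,14],-.018); cv2.imwrite("pics/w14.png",robot.snapshot("wrist"))
E
```

```text
shift [  1.2   0.9 195.5] turn -0.0
```

Converted, 195 mm is 0.2438, 185 mm is 0.2313.

Request:
send_path(
  offsets=[0,0.0013,0.0013,0.05,0,0,0.0013,0.0013,0.1,0,0,0.0013,0.0013,0.15,0,0,0.0013,0.0013,0.2,0,0,0.0013,0.0013,0.2313,0,0,0.0013,0.0013,0.2438,0,0,0.0013,0.0013,0.2438,0],
)

```text
time: 24.1
tcp_pos: [440.3, 62.6, 117.5]
eef_rot: [-2.236, -2.203, 0.006]
contact_force: [-0.1, -0.4, 0.5]
gripper_width: 0.2
grasp_force: 0.0
```

Request:
send_path(
  offsets=[0,0,0,0.0125,0,0,0,0,0.0225,0,0,0,0,0.0325,0,0,0,0,0.0425,0,0,0,0,0.0475,0,0,0,0,0.0513,0,0,0,0,0.0513,0],
)

```text
time: 24.68
tcp_pos: [440.8, 62.0, 78.9]
eef_rot: [-2.239, -2.203, 0.001]
contact_force: [-0.3, -0.9, 2.4]
gripper_width: 0.4
grasp_force: 1.0
```

```bash
python3 - <<'E'
from h import *
cartons("pics/t5.png")
E
```

```text
px [279. 188.] xy [609.  118.5] size [149.  76.] yaw 1.497 area 1170
```

Request:
send_path(
  offsets=[0,0,0,0,0,0,0,0,0,0,0,0,0,0,0,0,0,0,0,0,0,0,0,0,0,0,0,0,0,0,0,0,0,0,0,0,0,0,0,0],
)

```text
time: 25.4
tcp_pos: [440.9, 62.0, 79.3]
eef_rot: [2.239, 2.204, -0.0]
contact_force: [-0.9, -1.0, 1.3]
gripper_width: -0.0
grasp_force: 1.0
```

Request:
send_path(
  offsets=[0,0,0,-0.05,0,0,0,0,-0.1,0,0,0,0,-0.15,0,0,0,0,-0.2,0,0,0,0,-0.25,0,0,0,0,-0.295,0,0,0,0,-0.295,0],
)

```text
time: 25.98
tcp_pos: [442.3, 62.0, 320.7]
eef_rot: [2.236, 2.201, 0.01]
contact_force: [0.4, -1.3, -0.3]
gripper_width: 0.2
grasp_force: 0.0
```

```bash
python3 - <<'E'
from h import *
cartons("pics/t6.png"); b=cv2.imread("pics/t6.png"); sc=robot.snapshot("scene"); a=robot.snapshot("wrist")
crop=lambda i,y,x:cv2.resize(i[y:y+150,x:x+200],(400,300),interpolation=cv2.INTER_CUBIC)
cv2.imwrite("pics/m2.png",cv2.vconcat([cv2.hconcat([cv2.resize(a,(400,300)),crop(b,130,220)]),cv2.hconcat([crop(sc,130,240),cv2.resize(b,(400,300))])]))
P=d2w(DK,(48,24,136))[0];go([P[0],P[1],335],-.018)
E
```

```text
px [359. 191.] xy [ 595.5 -116.1] size [137.  74.] yaw 1.546 area 1113
shift [-11.1 195.  -19.9] turn 0.002
```

View pics/m2.png

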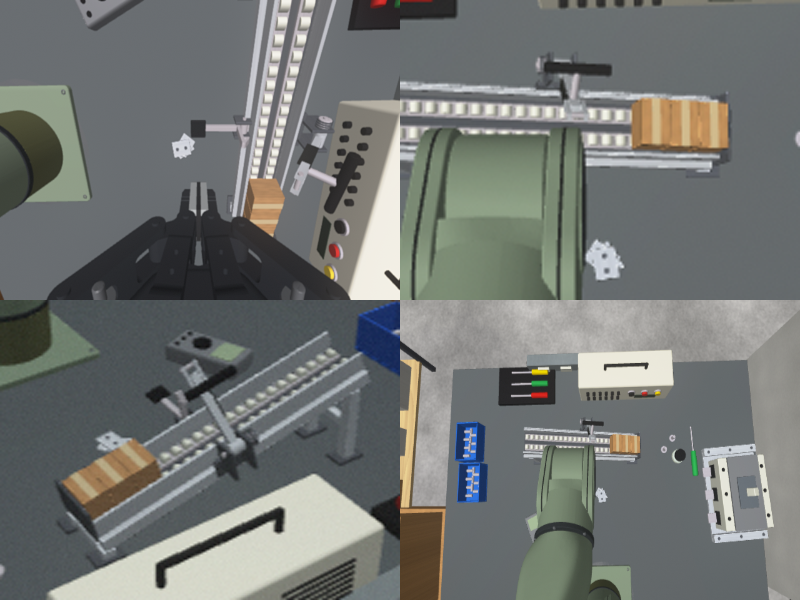

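The whole batch rests at the end stop, (680,125) in the top crop, and the gate is up. Relatching it the same way.

Converted, 195 mm is 0.2438, 185 mm is 0.2313.

Request:
send_path(
  offsets=[85,-0.0025,0.0475,-0.0188,0,85,-0.005,0.095,-0.025,0,85,-0.0075,0.1425,-0.025,0,85,-0.01,0.1875,-0.025,0,85,-0.0138,0.2313,-0.025,0,85,-0.0138,0.2438,-0.025,0,85,-0.0138,0.2438,-0.025,0,85,-0.0138,0.2438,-0.025,0],
  grip_n=30,
)

```text
time: 26.8
tcp_pos: [635.5, 47.6, 333.3]
eef_rot: [-2.239, -2.202, 0.003]
contact_force: [-0.3, 0.2, 0.4]
gripper_width: 85.2
grasp_force: 0.0
```

```bash
python3 - <<'E'
from h import *
P=d2w(DK,(48,24,136))[0];go(P-[0,0,17],-.018)
E
```

```text
shift [  0.5   0.2 107.5] turn 0.001
```

Converted, 107 mm is 0.1338, 100 mm is 0.125.

Request:
send_path(
  offsets=[85,0,0,0.0438,0,85,0,0,0.0875,0,85,0,0,0.125,0,85,0,0,0.1338,0,85,0,0,0.1338,0],
)

```text
time: 27.22
tcp_pos: [634.6, 48.2, 227.2]
eef_rot: [-2.238, -2.202, 0.004]
contact_force: [-0.3, -0.4, -0.1]
gripper_width: 85.0
grasp_force: 0.0
```

Request:
send_path(
  offsets=[10,0,0,0,0,10,0,0,0,0,10,0,0,0,0,10,0,0,0,0,10,0,0,0,0,10,0,0,0,0],
  grip_n=40,
)

```text
time: 27.72
tcp_pos: [635.8, 47.9, 228.7]
eef_rot: [2.239, 2.203, 0.001]
contact_force: [-1.5, 1.0, 8.9]
gripper_width: 12.4
grasp_force: 42.5
```

```bash
python3 - <<'E'
from h import *
P=d2w(DK,(48,24,136))[0];go(P-[0,0,17],-.018)
E
```

```text
shift [ 0.1 -0.3  2.9] turn 0.002
```

Converted, -74.5 mm is -0.0931, -73.5 mm is -0.0919.

Request:
send_path(
  offsets=[10,0.0019,-0.0225,0.0113,0,10,0.005,-0.0463,0.025,0,10,0.0088,-0.0619,0.0381,0,10,0.0125,-0.075,0.0531,0,10,0.0154,-0.0825,0.0644,0,10,0.0183,-0.089,0.0763,0,10,0.02,-0.0919,0.0825,0,10,0.0206,-0.0931,0.0856,0],
  grip_n=40,
)

```text
time: 28.38
tcp_pos: [563.0, 66.0, 160.5]
eef_rot: [2.237, 2.202, 0.006]
contact_force: [7.8, 2.3, 8.5]
gripper_width: 12.1
grasp_force: 42.4
```

Request:
send_path(
  offsets=[10,0,0,0,0,10,0,0,0,0,10,0,0,0,0],
)

```text
time: 28.63
tcp_pos: [563.2, 65.9, 160.8]
eef_rot: [2.237, 2.202, 0.006]
contact_force: [7.6, 2.1, 6.1]
gripper_width: 12.8
grasp_force: 42.3
```

Request:
send_path(
  offsets=[10,-0.0013,0.0025,-0.0038,0,10,-0.0019,0.0038,-0.0063,0,10,-0.0019,0.0038,-0.0069,0,10,-0.0019,0.0038,-0.0069,0],
)

```text
time: 28.97
tcp_pos: [565.3, 64.6, 166.0]
eef_rot: [2.238, 2.203, 0.003]
contact_force: [4.6, 3.6, 4.3]
gripper_width: 12.7
grasp_force: 42.1
```

Same readings as the first time. Releasing and retreating.

Request:
send_path(
  offsets=[40,0,0,0,0,60,0,0,0,0,85,0,0,0,0,85,0,0,0,0,85,0,0,0,0],
)

```text
time: 29.38
tcp_pos: [564.3, 63.9, 165.2]
eef_rot: [-2.239, -2.203, 0.001]
contact_force: [-0.0, -0.5, -0.7]
gripper_width: 72.2
grasp_force: 0.0
```

Request:
send_path(
  offsets=[85,0,0,-0.05,0,85,0,0,-0.1,0,85,0,0,-0.15,0,85,0,0,-0.1875,0,85,0.0438,0,-0.1875,0,85,0.0875,0,-0.1875,0,85,0.1313,0,-0.1875,0,85,0.1688,0,-0.1875,0],
)

```text
time: 30.05
tcp_pos: [566.1, 201.5, 315.3]
eef_rot: [-2.238, -2.204, -0.0]
contact_force: [0.3, 1.5, 0.0]
gripper_width: 84.8
grasp_force: 0.0
```

Request:
send_path(
  offsets=[85,0,0,0,0,85,0,0,0,0],
)

```text
time: 30.22
tcp_pos: [566.2, 200.5, 314.8]
eef_rot: [-2.236, -2.206, 0.001]
contact_force: [0.0, -0.6, -0.6]
gripper_width: 85.1
grasp_force: 0.0
```

```bash
python3 - <<'E'
from h import *
cartons("pics/t7.png"); b=cv2.imread("pics/t7.png"); sc=robot.snapshot("scene"); a=robot.snapshot("wrist")
crop=lambda i,y,x:cv2.resize(i[y:y+150,x:x+200],(400,300),interpolation=cv2.INTER_CUBIC)
cv2.imwrite("pics/m3.png",cv2.vconcat([cv2.hconcat([cv2.resize(a,(400,300)),crop(b,130,220)]),cv2.hconcat([crop(sc,130,240),cv2.resize(b,(400,300))])]))
E
```

```text
px [359. 191.] xy [ 595.5 -116.1] size [137.  74.] yaw 1.546 area 1113
```

View pics/m3.png

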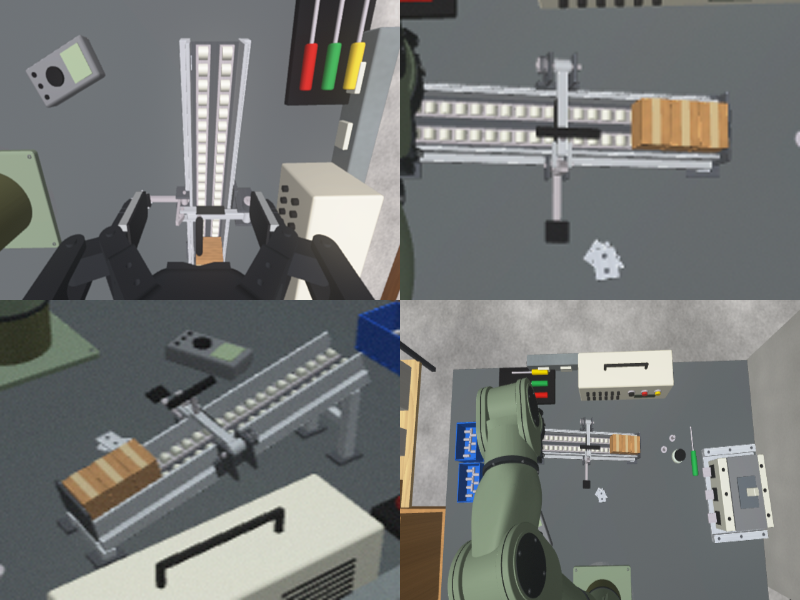

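The gate is latched across the lane at (562,115), the batch sits at the end stop at (680,125), and nothing else on the bench has moved.

```bash
python3 -c "
from cell import robot
print(robot.finish_job())"
```

```text
the job is handed in; nothing more can be done
None
```

The job is handed in: all three cartons present went through the lane as one batch and rest at the end stop, and the gate is latched shut behind them.

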